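Uncover the bur tub and hold the articulator open at 45 degrees

ROBOT

A 6-joint arm with a two-finger parallel gripper is mounted at the origin on a cart in front of the work surface, level with it; the furniture and walls round the work are solid. World frame = base frame: x ahead of the robot, y to its left, z up, the work surface at z = 0. Lengths are in mm, angles in rad, forces in N, time in s.
With the tool pointing down it reaches from about 275 to 825 mm from the base axis. Payload 4.9 kg.
Tool frame: the origin (TCP) lies at the very end of the fingers, on their centre line; the grasp point (between the pads) lies 19 mm behind it; z points along the fingers, y is the line along which they close (so a half turn about z gives the same grasp; the last joint's range is limited). The gripper opens to 85 mm and grips with 20 to 120 N. Pads are 22 mm wide; open, the fingers measure 114 mm over their backs; the gripper's body (76 mm by 85 mm) begins 54 mm behind the grasp point. The pads swing forward as they close: fully open they stand 13 mm farther back than shut.
Start: joints at [0.973, 0.326, -0.193, 1.052, 0, 1.437], TCP at [246.04, 491.918, 231.281] pointing down, gripper open.
Joint ranges: [-2.65, 2.65], [-0.97, 1.79], [-1.3, 1.35], [-1.93, 2.1], [-1.47, 1.37], [-3.14, 3.14]. Speed limits (rad/s): [2.57, 2.57, 3.14, 3.14, 3.14, 3.14].

INTERFACE

Orientations are given as [roll, pitch, yaw] about the fixed x, y, z axes, in that order (R = Rz(yaw) Ry(pitch) Rx(roll)).
In Python, from bench import bot, solve_ik, imaging gives the robot as it stands. Calls block until the motion is done:
- bot.move_ptp(position, orientation): joint-space move of the TCP to a pose.
- bot.movel(position, rot=None, max_speed=150, threshold=None): straight line of the TCP; rot=None keeps the orientation; max_speed is the mean speed in mm/s. With threshold (N) it stops when the force on the tool has changed by that much, and returns True; else False.
- bot.move_j(angles): joint-space move.
- bot.grip(opening, effort=None): opening from 0.0 (shut) to 1.0 (fully open); effort is the grip in N (None keeps the last); returns when the fingers have stopped.
- bot.dwell(seconds).
- solve_ik(position, orientation): joint angles nearest the present ones, or None.
- bot.get_state(): the state.
- imaging.capture(name): name is "scene" or "top" or "wrist"; returns the picture (384x512x3 uint8, blue, green, red); there is no depth.
- imaging.camera_model(name): a dict with "K" (3x3 intrinsics, pixels), "position" and "rotation" of the camera in the world. Camera axes: x right, y up, looking along -z (the intrinsics and any distortion apply to the point x, -y, -z); pixel columns grow to the right and rows downward; lengths in mm; the calibration is good to about 2 mm. A picture is of the moment at which its call begins: read the wrist's pose just before it. camera_model takes no time and is no camera call; for the wrist camera it gives the pose at the moment of the call.
A pose or a line that the arm cannot do raises bot.IKError and nothing moves.
- bot.sign_off(): hands the job in; it is judged then, once.
The state is a dict: "t": time; "qpos": joint angles; "joint_velocities": joint speeds; "effort": joint torques, N m; "tcp_pos": TCP position; "orientation": TCP orientation; "contact_force": force on the tool from outside, world axes, zero at the start; "wrist_torque": the same for the moment, N m; "opening": opening from 0.0 (shut) to 1.0 (fully open); "gripper_force": force on a finger pad.
Only numpy, scipy, OpenCV 4.12 (cv2) and the standard library are available. Lean on these libraries where they do the work, as an engineer would, in place of code of your own. Each camera call takes 0.05 s, during which the arm holds its last target. There are 200 camera calls.

TASK

I am about to trim the lower plaster cast in the articulator with the handpiece. Tip the lid of the white bur tub up at its tab, lift it off and lay it flat on the desk, so that I can pick a bur; then slowly raise the articulator's upper bow to 45 degrees open and finish while still holding it there, since it drops shut when let go. The articulator stays where it is with its base flat on the desk, the tub stays upright, do not drop the lid, and leave the other things alone.

Things in the scene. Friction and masses are not known exactly. Their poses are not given: they have to be found in the camera images.
- articulator: hinge articulator, loose, 0.9 kg, 86 mm high: base plate 70 x 90 mm, lower plaster cast on it (top at 26 mm), upper bow with a cast under it. Origin: centre of the base's underside; z up, x along the hinge, +y from hinge to front (the opening side, roughly towards the robot). Two uprights 10 x 12 mm, 81 mm high, at x = +-28, y = -39 mm carry the hinge. A jerk at the bow tips it
- hinge_axis (a point): middle of the articulator's hinge axis, 74 mm above the desk, 39 mm behind the articulator's origin; the upper bow turns about the x axis of this frame
- bow_grip (a point): grip point on the front end of the upper bow, moves with it. The bow is a flat metal plate, 29 mm wide along x here (36 at the hinge), 6 mm thick, pinched by its long edges. Closed: 83 mm above the desk, 75 mm in front of the hinge axis, 9 mm above it, 10 mm behind the front edge. The upper cast (50 mm wide) hangs under the bow from 15 mm behind this point backwards, down to 23 mm below it
- articulator_upper (a joint): opening angle of the upper bow in rad: 0 closed (as found), grows as the front end is raised, pi/4 = 0.785 is 45 degrees, stop at 1.31. Nearly free hinge: the bow (about 0.27 kg) falls shut when let go
- lid_center (a point): centre of the blue plastic lid of the bur tub (half-way up its 12 mm). Lid: flat top 98 mm in diameter, 3 mm thick, with a skirt 9 mm deep that loosely overlaps the tub's rim; 35 g. z up, the tab points along -x of this frame
- lid_tab (a point): middle of the lid's grip tab: flat tongue 18 mm wide (along y), 4 mm thick, level with the lid's top, reaching 21 mm beyond the lid's edge, roughly towards the robot. 60 mm from the lid's centre along -x, 4 mm above lid_center; 40 mm above the desk while the lid is on the tub, 10 mm when the lid lies on the desk right way up
- tub_center (a point): centre (half-way up) of the white bur tub, 89 mm in diameter at the rim, narrower below, 39 mm high, about 0.12 kg, loose on the desk; burs and scraps lie in it. The desk midway between tub and articulator (at least 28 cm apart) is clear, with room for the lid
- cast_yellow: bystander: yellowish plaster cast of a jaw, 49 x 62 x 36 mm, origin under its centre
- bur_block: bystander: aluminium block with nine burs standing in it, 32 x 68 x 47 mm, origin under its centre
- bottle: bystander: small brown dropper bottle, 34 mm in diameter, 102 mm high, origin under its centre
- hammer: bystander: plaster hammer lying on the desk, 188 mm long, origin under its centre
Things that resemble listed ones, but are neither listed nor needed, are in the scene too. What is shaped like the articulator but yellow is not meant.

How it is judged:
By the outcome, as a careful person would: the job done as asked, in the order asked, and still so for the second after the job is handed in, while the arm keeps its last pose, push and grip.
It also fails if it takes over 58 s, if anything falls off the work surface, if the arm or the gripper's body presses on something with over 40 N, if the wrist force passes 120 N, or if a joint passes its speed limit or range.

## Working session

There is one attempt and no reset: what is moved stays moved. The work goes in short steps, each a Python script; the robot and the scene stay as the last script left them, time stands still between calls to the robot, and variables do not carry over. Pictures are saved under pics/ and viewed, at most 10 in all, crops included, and the job is handed in when it is done.

```bash
mkdir -p pics; python3 - <<'E'
from bench import bot, imaging
import cv2
for n in("scene","top"):
    cv2.imwrite(f"pics/{n}0.png",imaging.capture(n)); m=imaging.camera_model(n); print(n,m)
s=bot.get_state();print(s['t'],s['orientation'],s['contact_force'])
E
```

```text
scene {'K': array([[425.84153013,   0.        , 259.9836795 ],
       [  0.        , 425.84153013, 191.69694309],
       [  0.        ,   0.        ,   1.        ]]), 'position': array([-491.41625637, -783.40134635,  671.83666874]), 'rotation': array([ 1.12709032,  0.00188278, -1.02943739])}
top {'K': array([[364.92370108,   0.        , 248.98620968],
       [  0.        , 364.92370108, 186.74155262],
       [  0.        ,   0.        ,   1.        ]]), 'position': array([ 410.4312568 , -144.61786787, 1286.67537447]), 'rotation': array([ 0.13633166,  0.01766624, -1.59060835])}
0.1 [-3.14000207e+00 -1.59449283e-04  2.67782242e+00] [-0.19575319 -0.4389319   0.07900567]
```

View pics/top0.png

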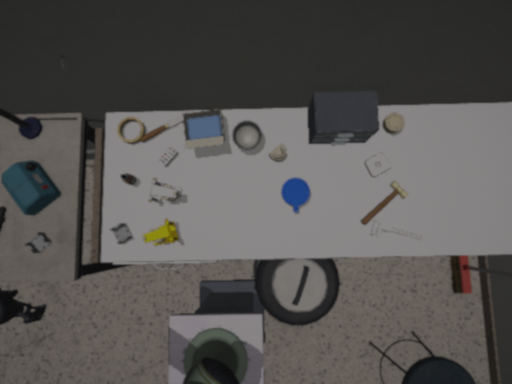

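View pics/scene0.png

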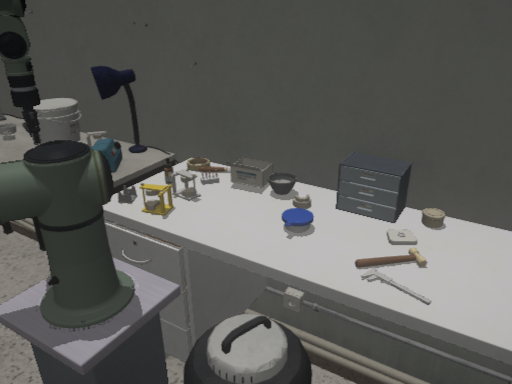

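Top view: the only blue lid is at (296,192), with its tab pointing down at (296,210). Articulator candidates are the grey-white one at (165,191), the yellow one at (160,233), which is excluded, and small grey things at (121,233) and (38,242). The grey-white one fits, so I'll confirm it in an enlarged crop.

```bash
cat > h.py <<'E'
from bench import bot, solve_ik, imaging
import numpy as np, cv2
from scipy.spatial.transform import Rotation as Ro
def ray(m,u,v):
    K=m['K'];d=np.array([(u-K[0,2])/K[0,0],-(v-K[1,2])/K[1,1],-1.])
    return Ro.from_euler('xyz',m['rotation']).apply(d)
def onz(m,u,v,z):
    d=ray(m,u,v);p=np.array(m['position']);return p+d*(z-p[2])/d[2]
def proj(m,P):
    q=Ro.from_euler('xyz',m['rotation']).inv().apply(np.atleast_2d(P)-m['position'])
    return np.c_[m['K'][0,0]*q[:,0]/-q[:,2]+m['K'][0,2], m['K'][1,1]*-q[:,1]/-q[:,2]+m['K'][1,2]]
E
python3 - <<'E'
from h import *
t=cv2.imread('pics/top0.png');s=cv2.imread('pics/scene0.png')
a=cv2.resize(t[150:260,95:225],None,fx=4,fy=4,interpolation=cv2.INTER_CUBIC)[:440]
b=cv2.resize(s[150:225,110:215],None,fx=2.6,fy=4,interpolation=cv2.INTER_CUBIC)
c=np.zeros((440,a.shape[1]+b.shape[1],3),np.uint8);c[:,:a.shape[1]]=a;c[:b.shape[0],a.shape[1]:]=b
cv2.imwrite('pics/c1.png',c);print(c.shape)
m=imaging.camera_model('top')
for n,z,im in(('top',42,t),('scene',42,s)):
    mm=imaging.camera_model(n)
    h=cv2.cvtColor(im,cv2.COLOR_BGR2HSV);k=cv2.inRange(h,(108,200,90),(125,255,255))
    nn,l,st,ce=cv2.connectedComponentsWithStats(k)
    for i in range(1,nn):
        if st[i,4]>100: print(n,st[i],ce[i],onz(mm,*ce[i],z))
for u,v,z in((296,192,42),(296,210,42),(154,191,83),(180,191,0),(165,191,83),(160,233,80)):print(u,v,onz(m,u,v,z).round())
E
```

```text
(440, 793, 3)
296 192 [ 560. -287.   42.]
296 210 [ 498. -285.   42.]
154 191 [569. 191.  83.]
180 191 [578. 121.   0.]
165 191 [568. 154.  83.]
160 233 [429. 170.  80.]
```

View pics/c1.png

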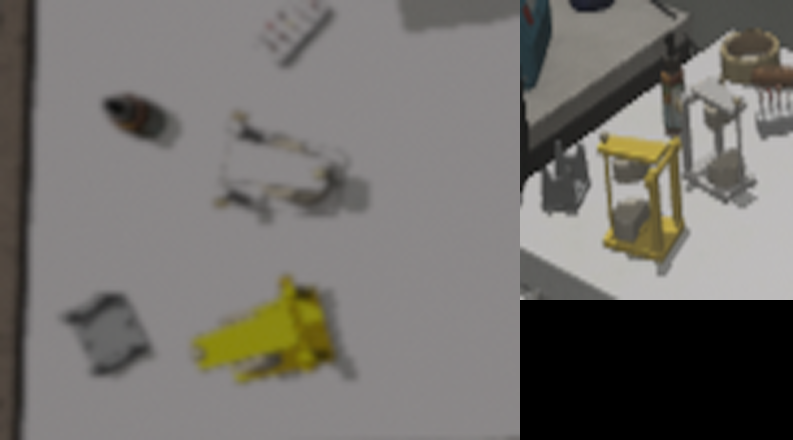

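The crop confirms it. The grey-white articulator is at about (155–180, 178–200) and its wide two-post end is on the left; the yellow lookalike is below it. Next I'll take closer looks with the wrist camera.

```bash
python3 - <<'E'
from h import *
s=bot.get_state();m=imaging.camera_model('wrist')
print(m['K'][0,0],m['position']-s['tcp_pos'],Ro.from_euler('xyz',m['rotation']).as_matrix().round(2).tolist())
# camera offset in tool frame
T=Ro.from_euler('xyz',s['orientation']);off=T.inv().apply(m['position']-s['tcp_pos']);print(off)
ims=[]
for i,(c,yaw) in enumerate((((570,140),np.pi),((535,-287),np.pi))):
    o=[np.pi,0,yaw-np.pi/2*0]
    best=None
    for y in(0,np.pi/2,-np.pi/2,np.pi):
        o=[np.pi,0,y];R=Ro.from_euler('xyz',o);p=np.array([c[0],c[1],0])-R.apply(off)*[1,1,0];p[2]=250
        q=solve_ik(p,o)
        if q is not None:
            d=abs(np.array(q)-bot.get_state()['qpos']).max()
            if best is None or d<best[0]:best=(d,p,o)
    print(best);bot.move_ptp(best[1],best[2]);bot.dwell(.2)
    m=imaging.camera_model('wrist');im=imaging.capture('wrist')
    np.save(f'pics/m{i}.npy',m,allow_pickle=True);cv2.imwrite(f'pics/w{i}.png',im);print(m['position'],bot.get_state()['t'])
E
```

```text
319.9968935607934 [-68.75568027  35.92662834 142.53384101] [[0.45, -0.85, -0.27], [0.89, 0.42, 0.14], [-0.0, -0.3, 0.95]]
[  77.58672182    1.14907341 -142.52347966]
(np.float64(0.992512519577152), array([568.85092659,  62.41327818, 250.        ]), [3.141592653589793, 0, 1.5707963267948966])
[568.83239914 141.71331791 392.52734535] 2.2917
(np.float64(0.6948664813513318), array([ 533.85092659, -364.58672182,  250.        ]), [3.141592653589793, 0, 1.5707963267948966])
[ 534.54978596 -285.01330442  392.67574733] 4.1167
```

View pics/w0.png

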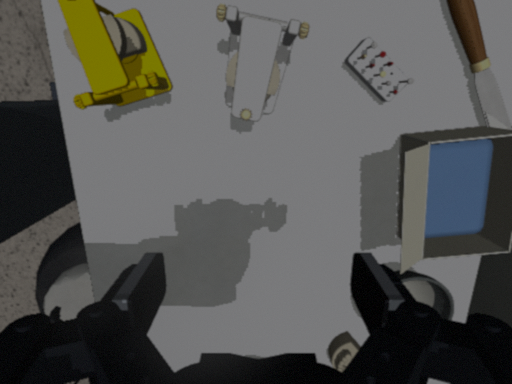

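View pics/w1.png

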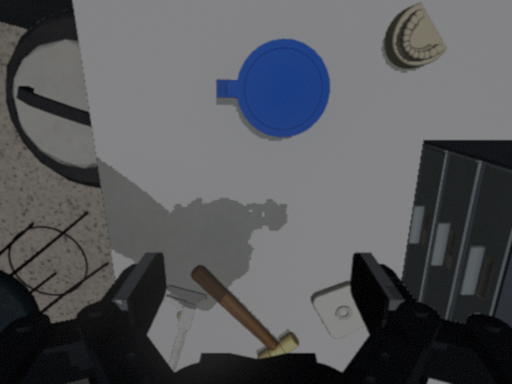

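w0: the articulator's hinge knobs are at (222,13) and (303,30), and the bow's front edge is around (232–262,118), so it opens towards −y. w1: the lid disc is at (283,88) and its tab is at (225,89), pointing left towards −x.

```bash
python3 - <<'E'
from h import *
m=[np.load(f'pics/m{i}.npy',allow_pickle=True).item() for i in(0,1)]
im=cv2.imread('pics/w1.png');b=cv2.inRange(cv2.cvtColor(im,cv2.COLOR_BGR2HSV),(112,180,60),(128,255,255));b[160:]=0
c=max(cv2.findContours(b,0,1)[0],key=cv2.contourArea)
M=np.array([onz(m[1],*p[0],42) for p in c])[:,:2]
(cc,r)=cv2.minEnclosingCircle(M[M[:,0]>540].astype(np.float32));print('lid',cc,r)
tab=M[np.linalg.norm(M-cc,axis=1)>r+4];e=tab[tab[:,0]<tab[:,0].min()+3]
print('tab end',e.mean(0),'y-range',tab[:,1].min(),tab[:,1].max(),tab[:,0].min())
# articulator
for u,v,z in((222,13,74),(303,30,74),(233,115,86),(263,118,86),(247,20,86),(281,27,86)):print(u,v,onz(m[0],u,v,z).round(1))
im=cv2.imread('pics/w0.png');cv2.imwrite('pics/w0c.png',cv2.resize(im[0:140,190:330],None,fx=4,fy=4,interpolation=cv2.INTER_CUBIC))
E
```

```text
lid (556.5291748046875, -327.64129638671875) 9.999999747378752e-05Traceback (most recent call last):
  File "<stdin>", line 7, in <module>
    return umr_minimum(a, axis, None, out, keepdims, initial, where)
ValueError: zero-size array to reduction operation minimum which has no identity
```

```bash
python3 - <<'E'
from h import *
m=[np.load(f'pics/m{i}.npy',allow_pickle=True).item() for i in(0,1)]
im=cv2.imread('pics/w1.png');H=cv2.cvtColor(im,cv2.COLOR_BGR2HSV);print(H[88,283],H[89,230])
b=cv2.inRange(H,(105,120,40),(130,255,255));b[160:]=0
c=max(cv2.findContours(b,0,1)[0],key=cv2.contourArea)
M=np.array([onz(m[1],*p[0],42) for p in c])[:,:2]
d=M[M[:,0]>M[:,0].max()-85];(cc,r)=cv2.minEnclosingCircle(d.astype(np.float32));print('lid',cc,r)
tab=M[np.linalg.norm(M-cc,axis=1)>r+4];e=tab[tab[:,0]<tab[:,0].min()+3]
print('tab end',e.mean(0),'y-range',tab[:,1].min(),tab[:,1].max(),tab[:,0].min())
for u,v,z in((222,13,74),(303,30,74),(233,115,86),(263,118,86),(247,20,86),(281,27,86)):print(u,v,onz(m[0],u,v,z).round(1))
im=cv2.imread('pics/w0.png');cv2.imwrite('pics/w0c.png',cv2.resize(im[0:140,190:330],None,fx=4,fy=4,interpolation=cv2.INTER_CUBIC))
E
```

```text
[110 205 128] [111 183 127]
lid (560.46875, -282.10980224609375) 48.32514572143555
tab end [ 492.3383068  -280.49952095] y-range -288.4267185663144 -272.5829700484504 491.7586082390028
222 13 [536.9 208.9  74. ]
303 30 [609.2 195.5  74. ]
233 115 [545.7 121.9  86. ]
263 118 [573.6 119.2  86. ]
247 20 [559.3 201.1  86. ]
281 27 [588.6 195.8  86. ]
```

View pics/w0c.png

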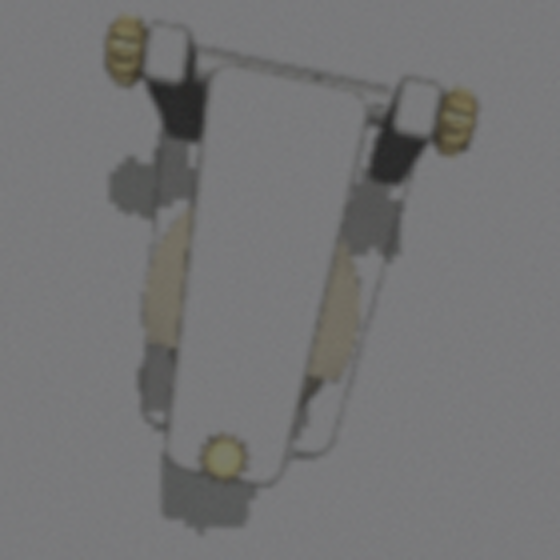

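The hinge middle is at (573,202) and the opening direction is (−0.183,−0.983). The measured front edge (558,118) agrees with the 85 mm geometry, so bow_grip is at about (559,128,83). The lid tab is at about (501,−281). Next I'll check IK for all poses, then grasp the tab.

```bash
cat >> h.py <<'E'
def E(R): return R.as_euler('xyz')
LT=np.array([499.,-281.,32.]); LY=-0.023
PIV=np.array([609.,-283.,30.])
def lidpose(yaw,th):
    R=Ro.from_rotvec([0,th,0]);return PIV+R.apply(LT-PIV),E(R*Ro.from_euler('xyz',[np.pi,0,yaw+LY]))
F=np.array([-.183,-.983,0]);HG=np.array([573,202,74.]);AX=np.array([.983,-.183,0]) # +rot about -AX or AX
def bowpose(yaw,th,dep=9.,tilt=0.,fw=75.,hg=HG):
    # th opening; tilt: initial tool lean about same axis
    up=np.array([0,0,1.]);R=Ro.from_rotvec(np.cross(F,up)*th);Rt=Ro.from_rotvec(np.cross(F,up)*(th+tilt))
    g=hg+R.apply(F*fw+up*9);Rx=Rt*Ro.from_euler('xyz',[np.pi,0,yaw])
    return g+Rx.apply([0,0,dep]),E(Rx)
E
python3 - <<'E'
from h import *
for y in(0,np.pi,-np.pi):
    print('lid',y,[None if (q:=solve_ik(*lidpose(y,t))) is None else np.round(q,2).tolist() for t in(0,.1,.22)])
a=np.arctan2(-.983,-.183)
for y in(a,a+np.pi):
  for ti in(0,-.25,-.5):
    print('bow',round(y,2),ti,[None if (q:=solve_ik(*bowpose(y,t,tilt=ti))) is None else np.round(q,2).tolist() for t in(0,.4,.785)])
b=0
bot.grip(.5,40)
p,o=lidpose(b,0)
bot.move_ptp(p+[0,0,60],o)
m=imaging.camera_model('wrist');np.save('pics/m2.npy',m,allow_pickle=True);cv2.imwrite('pics/w2.png',imaging.capture('wrist'))
bot.movel(p,o,80);s=bot.get_state();print(s['t'],s['tcp_pos'],s['contact_force'])
cv2.imwrite('pics/w3.png',imaging.capture('wrist'))
E
python3 -c "
import cv2,numpy as np
cv2.imwrite('pics/w23.png',np.hstack([cv2.resize(cv2.imread(f'pics/w{i}.png'),(400,300)) for i in(2,3)]))"
```

```text
lid 0 [[-0.64, 0.57, -0.37, 0.63, 0.0, 2.52], [-0.61, 0.61, -0.26, 0.78, -0.06, 2.56], [-0.58, 0.68, -0.11, 0.96, -0.12, 2.6]]
lid 3.141592653589793 [[-0.64, 0.57, -0.37, 0.63, 0.0, -0.62], [-0.61, 0.61, -0.26, 0.78, -0.06, -0.59], [-0.58, 0.68, -0.11, 0.96, -0.12, -0.54]]
lid -3.141592653589793 [[-0.64, 0.57, -0.37, 0.63, 0.0, -0.62], [-0.61, 0.61, -0.26, 0.78, -0.06, -0.59], [-0.58, 0.68, -0.11, 0.96, -0.12, -0.54]]
bow -1.75 0 [[0.1, 0.52, -0.33, 0.72, 0.0, -1.29], [0.29, 0.65, -0.09, 1.03, -0.35, -1.06], [0.43, 0.89, 0.24, 1.45, -0.61, -0.78]]
bow -1.75 -0.25 [[-0.03, 0.48, -0.42, 0.62, 0.25, -1.41], [0.18, 0.54, -0.22, 0.86, -0.14, -1.2], [0.36, 0.72, 0.06, 1.21, -0.45, -0.95]]
bow -1.75 -0.5 [[-0.16, 0.5, -0.48, 0.57, 0.5, -1.54], [0.06, 0.47, -0.34, 0.74, 0.1, -1.32], [0.27, 0.59, -0.1, 1.01, -0.26, -1.1]]
bow 1.39 0 [[0.1, 0.52, -0.33, 0.72, 0.0, 1.85], [0.29, 0.65, -0.09, 1.03, -0.35, 2.08], [0.43, 0.89, 0.24, 1.45, -0.61, 2.36]]
bow 1.39 -0.25 [[-0.03, 0.48, -0.42, 0.62, 0.25, 1.73], [0.18, 0.54, -0.22, 0.86, -0.14, 1.94], [0.36, 0.72, 0.06, 1.21, -0.45, 2.19]]
bow 1.39 -0.5 [[-0.16, 0.5, -0.48, 0.57, 0.5, 1.6], [0.06, 0.47, -0.34, 0.74, 0.1, 1.82], [0.27, 0.59, -0.1, 1.01, -0.26, 2.04]]
7.0333 [ 499.31755841 -281.21644531   32.32589399] [ 0.39841488 -0.72750801  0.9469291 ]
```

View pics/w23.png

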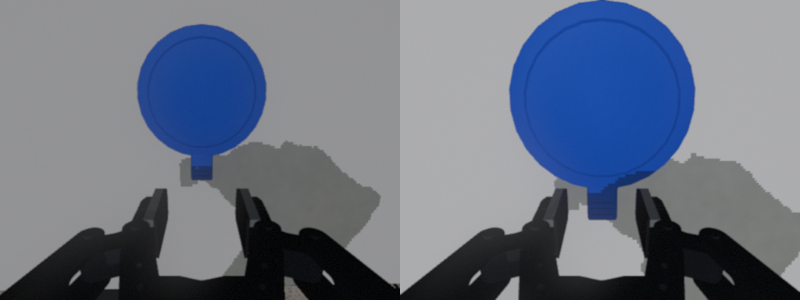

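In w2 and w3 the tab, at (602,203) in the right half, is centred between the open fingers. Gripping now, then tipping and lifting.

```bash
cat > a.py <<'E'
from h import *
def st(n):
    s=bot.get_state();print(n,round(s['t'],1),np.round(s['tcp_pos'],1),'op',round(s['opening'],3),'gf',round(s['gripper_force'],1),'F',np.round(s['contact_force'],1),flush=True);return s
E
python3 - <<'E'
from a import *
bot.grip(0.0,30);s=st('grip')
if not .1<s['opening']<.32: raise SystemExit('bad')
for t in(.06,.12,.18,.22):bot.movel(*lidpose(0,t),30)
st('tip')
p,o=lidpose(0,.22)
bot.movel(p+[0,0,60],o,80);st('lift')
cv2.imwrite('pics/w4.png',cv2.resize(imaging.capture('wrist'),(400,300)))
cv2.imwrite('pics/s4.png',imaging.capture('scene'))
a=cv2.imread('pics/w4.png');b=cv2.resize(cv2.imread('pics/s4.png')[130:280,200:400],(400,300),interpolation=cv2.INTER_CUBIC)
cv2.imwrite('pics/x4.png',np.hstack([a,b]))
E
```

```text
grip 7.4 [ 499.3 -281.3   32.5] op 0.2 gf 29.3 F [-0.   0.2  3. ]
tip 8.8 [ 502.  -281.    55.6] op 0.197 gf 29.3 F [ 1.  -0.  -0.4]
lift 9.7 [ 501.8 -280.8  115.6] op 0.195 gf 29.3 F [-0.   0.6 -0.2]
```

View pics/x4.png

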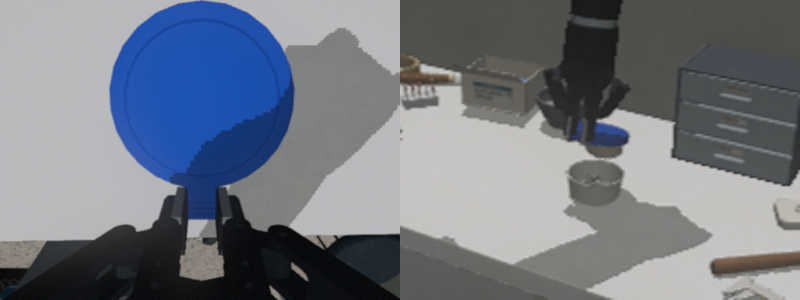

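Lid is held by its tab, clear of the tub, which stays upright. Laying it down at y≈−62.

```bash
python3 - <<'E'
from a import *
p,o=lidpose(0,0)
q=np.array([505.,-62.,110.])
bot.movel(q,o,150);st('over')
bot.movel([505,-62,14],o,90)
r=bot.movel([505,-62,2.3],o,12,threshold=2.5);st(('down',r))
bot.grip(.32,30);st('rel');bot.dwell(.2)
bot.movel([480,-62,45],o,80)
m=imaging.camera_model('wrist');im=imaging.capture('wrist')
cv2.imwrite('pics/w5.png',im)
bot.grip(.75);st('end')
# go above articulator front for a look
a=np.arctan2(-.983,-.183)
for y in(a+np.pi,):
    p,o=bowpose(y,0);bot.move_ptp(p+[0,0,60],o)
    print(proj(imaging.camera_model('wrist'),np.array([HG,HG+F*75+[0,0,9],HG+F*85+[0,0,12]])).round())
np.save('pics/m6.npy',imaging.camera_model('wrist'),allow_pickle=True);b=imaging.capture('wrist');cv2.imwrite('pics/w6.png',b);st('art')
cv2.imwrite('pics/x6.png',np.hstack([cv2.resize(im,(400,300)),cv2.resize(b,(400,300))]))
E
```

```text
over 11.4 [505.3 -62.7 110. ] op 0.191 gf 29.3 F [ 0.5 -0.2  0.5]
('down', True) 13.6 [504.7 -62.    2.5] op 0.195 gf 29.7 F [0.3 0.9 5. ]
rel 13.8 [503.7 -61.7   1.7] op 0.322 gf 0.0 F [0.1 0.1 0.4]
end 15.3 [479.9 -62.   44.8] op 0.752 gf 0.0 F [-0.2 -0.   0. ]
[[259.  98.]
 [259. 219.]
 [259. 235.]]
art 16.3 [558.5 127.4 133.2] op 0.749 gf 0.0 F [-1.  -0.3  0.3]
```

View pics/x6.png

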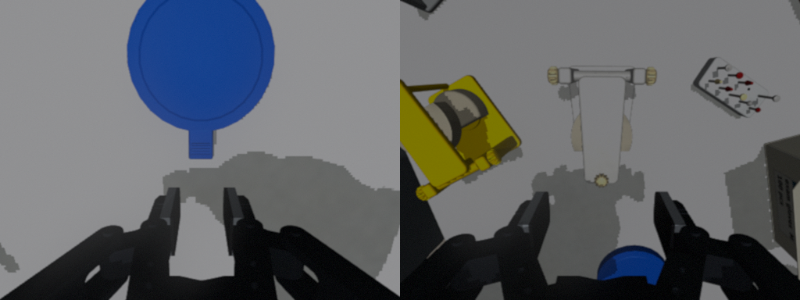

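The lid lies flat on the desk, with the disc at (200,55) and the tab at (202,143) in the left half. On the right, the hinge knobs (553,75)/(651,75) and the bow's front edge (601,186) match my prediction to within about 2 px. Descending to pinch the bow.

```bash
cat >> a.py <<'E'
Y=np.arctan2(-.983,-.183)+np.pi
B=lambda th:bowpose(Y,th,dep=13.,fw=77.)
E
python3 - <<'E'
from a import *
bot.grip(.55)
p,o=B(0);print(bot.movel(p,o,50,threshold=6));st('down')
bot.grip(0,20);s=st('grip')
if not .25<s['opening']<.45: raise SystemExit('bad')
bot.grip(0,45);st('firm')
for d in(2,5,10):
    bot.movel(*B(np.radians(d)),8);st(d)
E
```

```text
False
down 18.0 [559.2 126.3  70.4] op 0.549 gf 0.0 F [-0.4 -0.6  0.5]
grip 18.3 [558.7 126.4  70.3] op 0.333 gf 23.4 F [-2.6  0.8  2.9]
firm 18.6 [558.8 126.4  70.4] op 0.326 gf 44.3 F [-3.4 -0.1  5.2]
2 19.0 [558.7 126.2  72.4] op 0.323 gf 44.4 F [-1.7  0.  -0.6]
5 19.7 [558.8 126.3  76.7] op 0.323 gf 44.4 F [-1.7  0.3 -1.2]
10 20.7 [558.9 126.8  83.4] op 0.321 gf 44.4 F [-1.7  0.1 -1.6]
```

```bash
python3 - <<'E'
from a import *
for d in(15,20,25,30,35,40,45):
    bot.movel(*B(np.radians(d)),8);s=st(d)
    if np.linalg.norm(s['contact_force'])>8: print('stop');break
bot.dwell(.3);st('x');p,o=B(np.radians(45));print(p,o,s['orientation'])
a=cv2.resize(imaging.capture('wrist'),(400,300));b=imaging.capture('scene')
b=cv2.resize(b[130:230,110:243],(400,300),interpolation=cv2.INTER_CUBIC);cv2.imwrite('pics/x7.png',np.hstack([a,b]))
E
```

```text
15 21.7 [559.2 127.9  90. ] op 0.325 gf 44.4 F [-2.9 -0.7 -1.2]
20 22.7 [559.5 129.6  96.5] op 0.325 gf 44.4 F [-2.1 -0.7 -0.7]
25 23.7 [559.9 131.8 102.9] op 0.321 gf 44.4 F [-1.7 -0.6 -1.3]
30 24.6 [560.4 134.5 109. ] op 0.323 gf 44.4 F [-1.4  0.4 -0.5]
35 25.6 [561.  137.8 114.9] op 0.321 gf 44.4 F [-2.4 -0.1 -2.8]
40 26.6 [561.7 141.5 120.3] op 0.327 gf 44.4 F [-1.8  0.9 -0.8]
45 27.6 [562.5 145.8 125.5] op 0.323 gf 44.4 F [-1.5  1.3 -0.9]
x 27.9 [562.5 145.8 125.6] op 0.319 gf 44.3 F [-2.1  0.6 -2.9]
[562.5176752  145.6933045  125.60775786] [3.14159265 0.78531098 1.38673854] [-3.14154756  0.78485759  1.38660005]
```

View pics/x7.png

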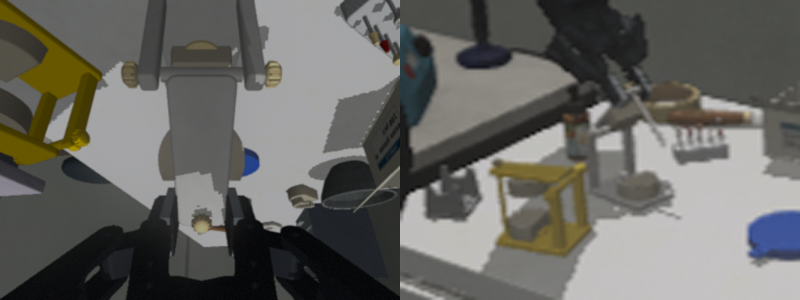

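The bow is held open between the pads, with the hinge knobs at (130,73) and (273,73). The base sits flat, the lid is on the desk, and forces are low.

```bash
python3 - <<'E'
from a import *
print(proj(imaging.camera_model('wrist'),HG)*.78,'seen ~ (201,73)')
print(bot.sign_off())
E
```

```text
[[200.81277632  74.84567937]] seen ~ (201,73)
the job is handed in; nothing more can be done
None
```

I tipped the lid off the bur tub at its tab and laid it flat on the clear desk, then slowly raised the upper bow to 45 degrees; the job was handed in at about 28 s with the arm still holding it there.

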